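# Index the tube-rack carriage to the next station

### The arm

A 6-joint arm with a two-finger parallel gripper is mounted at the origin on the work surface. World frame = base frame: x ahead of the robot, y to its left, z up, the work surface at z = 0. Lengths are in m, angles in rad, forces in N, time in s.
With the tool pointing down it reaches from about 0.4 to 0.825 m from the base axis. Payload 7 kg.
Tool frame: the origin (TCP) lies at the very end of the fingers, on their centre line; the grasp point (between the pads) lies 19 mm behind it; z points along the fingers, y is the direction in which the jaws open and shut (so a half turn about z gives the same grasp; the last joint's range is limited). The gripper opens to 88 mm and grips with 3 to 60 N. Pads are 19 mm wide; open, the fingers measure 130 mm over their backs; the gripper's body (78 mm by 193 mm) begins 47 mm behind the grasp point.
Start: joints at [-1.013, 0.359, 0.012, 0, -1.224, -0.288], TCP at [0.18, -0.651, 0.227] pointing down, gripper open.
Joint ranges: [-3.07, 3.07], [-1.43, 2.12], [-1.02, 1.25], [-3.03, 1.67], [-3.05, -0], [-3.03, 3.03]. Speed limits (rad/s): [2.39, 2.39, 3.01, 3.14, 3.14, 3.14].

### API

Orientations are given as [roll, pitch, yaw] about the fixed x, y, z axes, in that order (R = Rz(yaw) Ry(pitch) Rx(roll)).
In Python, from station import arm, optics, outline_of, spot_point gives the robot as it stands.
- The arm moves only by the shell command python3 -m crank 'ROWS' [FORCE]. ROWS is JSON, a list of rows, each a list of 3 entries, a list of its own where there are three numbers: the opening in per cent of the stroke, from 0 (shut) to 100 (fully open), then the shift along the tool's x, y, z in cm, then the turn, a rotation vector about the tool's x, y, z in rad. In form: [[jaw, [dx, dy, dz], [ax, ay, az]], ...]. A call has 1 to 12 rows; each row shifts and turns the commanded pose from where the row before left it, along the tool's axes as they then stand; what a row does not reach is not made up. A row lasts 1/10 s, in which the tool goes at most 50 mm and 8.59 degrees, less where a joint would pass 70% of its speed; a pose out of reach is approached as far as the arm can. A call is refused whole if a number of a shift passes 5 or a number of a turn 0.15, either way. A call with a gripper value outside its range is refused whole. The fingers move at their own pace and stop on an object; FORCE is the grip in N (left out, the last holds). Time passes only in rows, so rows that do not move let the fingers close. It gives the time, the measured TCP pose, the force and the opening at its end, in the units of the state.
- arm.get_state(): the state, without advancing time (a new reading comes with each control period).
- optics.grab_frame(name): name is "scene" or "top" or "wrist"; returns (picture, depth): 480x640x3 uint8, red, green, blue; 480x640 float32, m along the optical axis (not along the pixel's ray), 0 where there is no reading.
- optics.camera_model(name): a dict with "K" (3x3 intrinsics, pixels), "k1" (the pictures are not rectified: a ray, as slopes to the right and down, at radius r is drawn at 1 + k1 r^2 times it, then the intrinsics apply), "T" (4x4, takes a point from camera to world coordinates); the wrist camera has in their place "T_tool_cam" (4x4, takes a point from camera to tool coordinates, whose origin is the TCP and whose axes are the flange's). Camera axes: x right, y up, looking along -z (the intrinsics and any distortion apply to the point x, -y, -z); pixel columns grow to the right and rows downward; lengths in m; the calibration is good to about 2 mm. A picture is of the moment at which its call begins: read the wrist's pose just before it. camera_model takes no time and is no camera call.
- arm.job_done(): hands the job in, once; it reports no verdict.
Trained networks look in the newest picture that a camera, given by its name, has taken for a name from the list of things; names that differ only in an ending like _2 or _b are one class to them, and where a whole thing is asked for, a point or a joint stands for the part that bears it (a point fixed in the world has none). Each returns a list of dicts, best first, with "conf" (0 to 1); they miss things now and then, are a little off and sometimes report something else, mostly with a low value. They report only what shows in the picture. A call takes as long as a camera call.
- outline_of(camera, name): "region" (480x640 bool, what is visible of it) and "uv" ([column, row] in pixels, amid what is visible of it).
- spot_point(camera, name): "uv" ([column, row] in pixels: a listed point, or the origin of a listed thing).
The state is a dict: "t": time; "q": joint angles; "qd": joint speeds; "joint_efforts": joint torques, N m; "eef_pos": TCP position; "ee_rot": TCP orientation; "force": force on the tool from outside, world axes, zero at the start; "moment": the same for the moment, N m; "width": finger opening in m.
Only numpy, scipy, OpenCV 4.12 (cv2) and the standard library are available. Lean on these libraries where they do the work, as an engineer would, in place of code of your own. Each camera call takes 0.05 s, during which the arm holds its last target. There are 200 camera calls.

### The job

Move the loaded tube-rack carriage on from its first station to the next (middle) one, in the direction of the black barcode reader: hold its thumb tab down to free the latch, start the carriage sliding, then let the tab up so that the latch snaps into the next notch by itself. Do not leave it at the end station or between stations, and leave the jar, the bottle and the spare rack where they stand.

Things in the scene. Friction and masses are not known exactly. Their poses are not given: they have to be found in the camera images.
- tab (a point): Centre of the top face of the thumb tab when up, 50 mm above the table; rides with the carriage but does not sink with the tab. A ribbed steel plate, 64 mm (y) x 56 mm (x), floor of a thumb well in the black grip on the robot's side. Axes: y is the travel direction towards the reader, x away from the robot across the slide, z up.
- lip (a point): On the carriage: top middle of the well's inner face on the reader side. Black lips, 12 mm thick, 62 mm wide, rise 22 mm above the tab at both y ends, inner faces 34 mm either side of the tab's centre; the well is open above and at its x sides. The rack of tubes stands 63 mm beyond the tab's centre (+x), caps 46 mm above the tab.
- carriage (a joint): Carriage travel in m, towards the reader. Starts near 0 in the first notch, 2 mm play either way. The middle notch is in a dark block clamped on the notched lock bar on the robot's side, anywhere from 0.050 to 0.085: not measured, but felt, as the latch snaps in and the carriage stops dead. End notch at 0.130. About 0.9 kg; sliding takes 3 to 5 N.
- latch (a joint): Tab press in m: 0 up, 0.008 hard stop. Spring: 3 N at first, 7 N fully down. The tooth leaves a notch beyond 0.006. Once the carriage is over 5 mm off a notch, a released tab stays 0.006 down, tooth rubbing under the bar, and snaps up to 0 at the next notch. Held fully down, it passes notches without catching.
- bed: The slide's fixed steel bed plate, 235 x 360 mm, with the lock bar (54 mm high at its clamp screw) along its robot side and the black barcode reader (102 mm high) on its +y end. Origin on the table; plate from x -142 to +93 and y -145 to +215 mm, reader to y +252. y is the travel direction.
- pot: Lidded specimen jar, 60 mm wide and 75 mm high, standing on the table; origin at the centre of its underside. To be left alone.
- reagent: White plastic bottle, 56 mm wide and 105 mm high, standing on the table; origin at the centre of its underside. To be left alone.
- spare_rack: Empty stainless tube rack, 70 x 120 x 55 mm, standing on the table; origin at the centre of its underside. To be left alone.

How it is judged:
On the way, in this order (a step that is already met when the one before it is completed fails the run):
1. the thumb tab is held down and the carriage is slid off its first notch (value of joint latch above 0.0055 m and value of joint carriage above 0.006 m), for 0.05 s.
2. the latch has snapped up in the middle station's notch (value of joint latch below 0.002 m and value of joint carriage between 0.045 and 0.09 m), for 0.2 s.
At the end, for the whole second after the job is handed in: The carriage stands in the middle station (travel between 0.045 and 0.090 m) with the latch snapped up (tab less than 2 mm down, which only a notch allows) (all of step 2); the robot touches nothing.
It fails at once if a bystander is shifted more than 20 mm or tipped over (distance of any of pot, reagent, spare_rack from where it was at the start of the episode above 0.02 m or angle between any of pot, reagent, spare_rack's own z axis and vertical above 0.5 rad).
It also fails if it takes over 32 s, if anything falls off the work surface, if the arm or the gripper's body presses on something with over 40 N, if the wrist force passes 120 N, or if a joint passes its speed limit or range.

## Working session

There is one attempt and no reset: what is moved stays moved. The work goes in short steps, Python scripts to look and compute and a shell command to move; the robot and the scene stay as the last step left them, time stands still between calls to the robot, and variables do not carry over. Pictures are saved under pics/ and viewed, on a budget of 10 in all, crops included, one or two more only if the job needs it, and the job is handed in when it is done.

```bash
mkdir -p pics
cat > h.py <<'E'
import numpy as np,cv2
from station import arm,optics,outline_of,spot_point
from scipy.spatial.transform import Rotation as R
def camT(n,st):
    m=optics.camera_model(n)
    if 'T' in m: return m,np.array(m['T'])
    T=np.eye(4);T[:3,:3]=R.from_euler('xyz',st['ee_rot']).as_matrix();T[:3,3]=st['eef_pos']
    return m,T@np.array(m['T_tool_cam'])
def ray(n,uv,st):
    m,T=camT(n,st);K=np.array(m['K']);k=m['k1']
    p=np.array([(uv[0]-K[0,2])/K[0,0],(uv[1]-K[1,2])/K[1,1]]);s=p.copy()
    for _ in range(20): s=p/(1+k*(s@s))
    return T[:3,3],T[:3,:3]@np.array([s[0],-s[1],-1])
def atz(n,uv,z,st):
    o,d=ray(n,uv,st);return o+d*(z-o[2])/d[2]
def atdepth(n,uv,dep,st):
    o,d=ray(n,uv,st);return o+d*dep
E
python3 - <<'E'
from h import *
for n in ['scene','top']:
    st=arm.get_state();im,d=optics.grab_frame(n);cv2.imwrite(f'pics/{n}0.png',im[:,:,::-1])
    for k,z in [('tab',.05),('lip',.072),('bed',0),('pot',0),('reagent',0),('spare_rack',0)]:
        for r in spot_point(n,k)[:2]:
            u=r['uv'];dd=d[int(u[1]),int(u[0])] if 0<=u[1]<480 and 0<=u[0]<640 else 0
            print(n,k,round(r['conf'],2),np.round(u),atz(n,u,z,st).round(3),atdepth(n,u,dd,st).round(3))
print(st)
E
```

```text
scene tab 0.68 [280. 292.] [ 0.528 -0.078  0.05 ] [ 0.528 -0.077  0.05 ]
scene tab 0.2 [199. 328.] [ 0.431 -0.235  0.05 ] [ 0.428 -0.233  0.046]
scene lip 0.78 [293. 278.] [ 0.541 -0.046  0.072] [ 0.534 -0.035  0.053]
scene bed 0.64 [312. 313.] [ 0.596 -0.064  0.   ] [ 0.624 -0.114  0.098]
scene pot 0.79 [379. 229.] [0.62  0.216 0.   ] [0.629 0.191 0.032]
scene reagent 0.92 [200. 328.] [ 0.408 -0.213  0.   ] [ 0.428 -0.229  0.042]
scene spare_rack 0.79 [211. 376.] [ 0.494 -0.294  0.   ] [ 0.516 -0.311  0.057]
top tab 0.77 [370. 246.] [ 0.528 -0.067  0.05 ] [ 0.528 -0.066  0.051]
top tab 0.4 [483. 265.] [ 0.489 -0.284  0.05 ] [ 0.488 -0.283  0.056]
top lip 0.95 [357. 238.] [ 0.54  -0.04   0.072] [ 0.544 -0.042  0.048]
top bed 0.77 [371. 214.] [ 0.603 -0.074  0.   ] [ 0.598 -0.072  0.021]
top pot 0.6 [230. 206.] [0.622 0.216 0.   ] [0.603 0.201 0.077]
top reagent 0.91 [446. 309.] [ 0.407 -0.219  0.   ] [ 0.404 -0.202  0.08 ]
top spare_rack 0.95 [482. 264.] [ 0.498 -0.296  0.   ] [ 0.491 -0.28   0.055]
{'t': 0.35, 'q': array([-1.01288981e+00,  3.58798494e-01,  1.17200212e-02, -8.25154929e-05,
       -1.22409394e+00, -2.88096917e-01]), 'qd': array([-0.0012803 , -0.00084117,  0.00144824, -0.00017749, -0.00134929,
       -0.00021207]), 'joint_efforts': array([ 1.14498445e-03, -5.81692851e+01,  2.92856115e+01,  6.99145406e+00,
        1.01300050e-02, -7.34016862e-05]), 'eef_pos': array([ 0.17986918, -0.65046857,  0.22633946]), 'ee_rot': array([ 3.14121002e+00, -3.24593889e-05, -2.87181110e+00]), 'force': array([-0.34450793,  0.4132668 ,  0.24790689]), 'moment': array([0.01585362, 0.01988009, 0.01530854]), 'width': 0.08772858712653976}
```

View pics/top0.png

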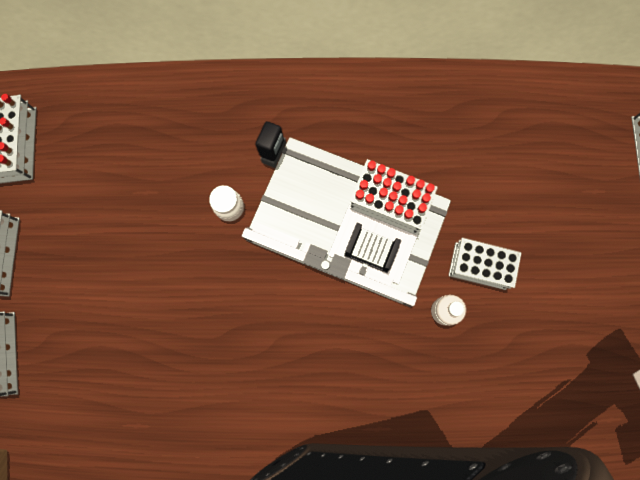

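View pics/scene0.png

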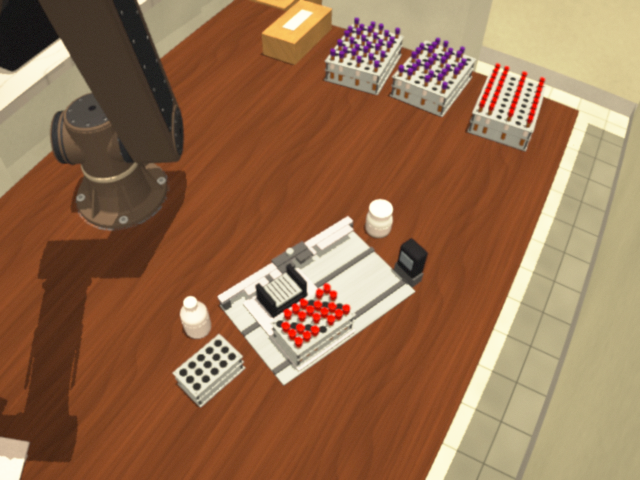

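The top view shows the slide with its tab well at about (373,247) and lips at (354,246) and (393,255). The bar's middle block is near (325,262) and the reader is at (269,140). The bottle, spare rack and jar are clear of the slide. The scene view agrees. Travel points to about (0.38, 0.92) in world, so I'll go above the tab with the jaws along it.

```bash
python3 -m crank '[[20,[-3.5,3.36,0],[0,0,0]],[20,[-3.5,3.36,0],[0,0,0]],[20,[-3.5,3.36,0],[0,0,0]],[20,[-3.5,3.36,0],[0,0,0]],[20,[-3.5,3.36,0],[0,0,0]],[20,[-3.5,3.36,0],[0,0,0]],[20,[-3.5,3.36,0],[0,0,0]],[20,[-3.5,3.36,0],[0,0,0]],[20,[-3.5,3.36,0],[0,0,0]],[20,[-3.5,3.36,0],[0,0,0]],[20,[-3.5,3.36,0],[0,0,0]],[20,[-3.5,3.36,0],[0,0,0]]]'
python3 -m crank '[[20,[0,0,0],[0,0,0.132]],[20,[0,0,0],[0,0,0.132]],[20,[0,0,0],[0,0,0.132]],[20,[0,0,0],[0,0,0.132]],[20,[0,0,0],[0,0,0.132]],[20,[0,0,0],[0,0,0]]]'
cat > look.py <<'E'
import sys
from h import *
n=sys.argv[1]
st=arm.get_state();im,d=optics.grab_frame('wrist');cv2.imwrite(f'pics/{n}.png',im[:,:,::-1]);np.save('pics/d.npy',d)
print(st['eef_pos'].round(4),st['ee_rot'].round(4),st['t'],st['width'])
for k,z in [('tab',.05),('lip',.072),('bed',0)]:
    for r in spot_point('wrist',k)[:2]:
        u=r['uv'];print(k,round(r['conf'],2),np.round(u,1),atz('wrist',u,z,st).round(4))
E
python3 look.py w1
```

```text
t: 1.9
eef_pos: [0.478, -0.148, 0.2271]
ee_rot: [-3.141, 0.001, -2.872]
force: [1.6, -1.0, 1.1]
width: 0.0175
t: 2.5
eef_pos: [0.4772, -0.15, 0.2267]
ee_rot: [3.141, 0.0, 2.75]
force: [-0.9, -0.7, 1.1]
width: 0.0172
[ 0.4772 -0.15    0.2267] [3.1414e+00 3.0000e-04 2.7496e+00] 2.5 0.017204965460539512
tab 0.87 [426.5 235.8] [ 0.5241 -0.0665  0.05  ]
lip 0.86 [466.8 244.5] [ 0.5378 -0.0398  0.072 ]
bed 0.64 [434.  281.6] [ 0.5943 -0.0669  0.    ]
```

View pics/w1.png

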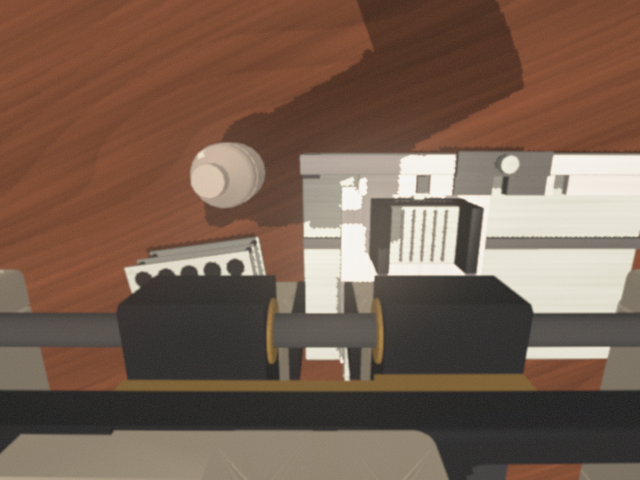

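The wrist view shows the bar edge level (row ~154), so the yaw fits the slide. The tab centre is at about (425,235), as the network says. The finger tips are hidden by the gripper. I'll go over the tab, lower and look again.

```bash
python3 -m crank '[[10,[-0.6,4.8,0],[0,0,0]],[10,[-0.7,4.8,0],[0,0,0]],[10,[0,0,4.5],[0,0,0]],[10,[0,0,4.5],[0,0,0]],[10,[0,0,2.5],[0,0,0]],[10,[0,0,1.5],[0,0,0]],[10,[0,0,0],[0,0,0]],[10,[0,0,0],[0,0,0]]]'
python3 look.py w2
```

```text
t: 3.5
eef_pos: [0.5261, -0.0662, 0.0969]
ee_rot: [-3.141, 0.0, 2.753]
force: [0.1, 0.1, -0.1]
width: 0.0087
[ 0.5261 -0.0662  0.0969] [-3.1413e+00  1.0000e-04  2.7527e+00] 3.5 0.008722291243465286
tab 0.58 [319.4 267.9] [ 0.5232 -0.0689  0.05  ]
lip 0.71 [379.2 282.8] [ 0.5361 -0.0397  0.072 ]
```

View pics/w2.png

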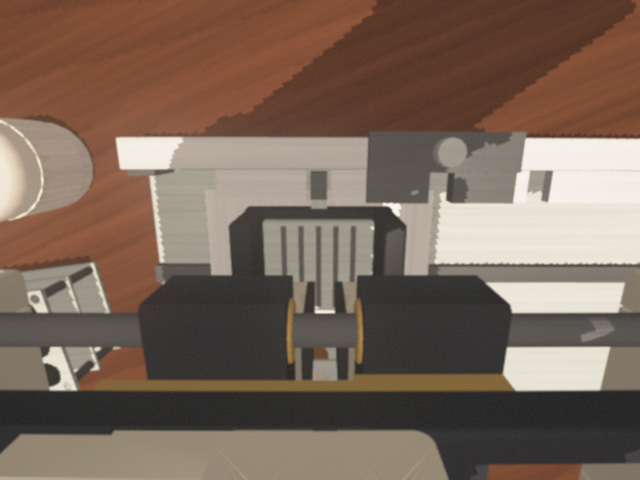

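The view shows the well centred across the image: tab columns 265–373, lips at about 250 and 388, directly over the fingers. The jaws are aligned, so I'll descend to the tab.

```bash
python3 -m crank '[[10,[0,0,2.5],[0,0,0]],[10,[0,0,1.5],[0,0,0]],[10,[0,0,0.4],[0,0,0]],[10,[0,0,0],[0,0,0]]]'
python3 -m crank '[[10,[0,0,0.3],[0,0,0]],[10,[0,0,0.3],[0,0,0]],[10,[0,0,0],[0,0,0]]]'
python3 -m crank '[[10,[0,0,0.3],[0,0,0]],[10,[0,0,0.2],[0,0,0]],[10,[0,0,0],[0,0,0]]]'
```

```text
t: 4.1
eef_pos: [0.5258, -0.0663, 0.0528]
ee_rot: [-3.141, -0.0, 2.752]
force: [-0.4, -0.5, -0.2]
width: 0.0088
t: 4.4
eef_pos: [0.5267, -0.066, 0.0473]
ee_rot: [3.141, 0.002, 2.752]
force: [-0.0, 0.1, 4.8]
width: 0.0087
t: 4.7
eef_pos: [0.5267, -0.066, 0.0423]
ee_rot: [3.141, 0.002, 2.752]
force: [-0.9, 0.8, 5.8]
width: 0.0086
```

```bash
python3 -m crank '[[10,[0,0,0.1],[0,0,0]],[10,[0,0,0],[0,0,0]],[10,[0,0,0],[0,0,0]]]'
python3 -m crank '[[10,[0,0.3,0],[0,0,0]],[10,[0,0.3,0],[0,0,0]],[10,[0,0.2,0],[0,0,0]],[10,[0,0.2,0],[0,0,0]],[10,[0,0,0],[0,0,0]]]'
```

```text
t: 5.0
eef_pos: [0.5267, -0.066, 0.042]
ee_rot: [3.141, 0.002, 2.752]
force: [-1.8, 1.5, 12.7]
width: 0.0085
t: 5.5
eef_pos: [0.5305, -0.0568, 0.0421]
ee_rot: [3.141, 0.002, 2.752]
force: [-2.9, -0.1, 12.1]
width: 0.009
```

```bash
python3 -m crank '[[10,[0,0.2,0],[0,0,0]],[10,[0,0.2,0],[0,0,0]],[10,[0,0.2,0],[0,0,0]],[10,[0,0.2,0],[0,0,0]],[10,[0,0.2,0],[0,0,0]]]'
python3 -m crank '[[10,[0,0.2,0],[0,0,0]],[10,[0,0.2,0],[0,0,0]],[10,[0,0.2,0],[0,0,0]],[10,[0,0,0],[0,0,0]]]'
python3 look.py w3
```

```text
t: 6.0
eef_pos: [0.5341, -0.0479, 0.042]
ee_rot: [3.141, 0.002, 2.752]
force: [-2.0, -1.3, 12.2]
width: 0.0088
t: 6.4
eef_pos: [0.5366, -0.042, 0.042]
ee_rot: [3.141, 0.002, 2.752]
force: [-3.1, -0.2, 12.9]
width: 0.0085
[ 0.5366 -0.042   0.042 ] [3.1410e+00 1.8000e-03 2.7521e+00] 6.4 0.008507136980909519
tab 0.71 [319.3 307.4] [ 0.5335 -0.0439  0.05  ]
bed 0.68 [324.5 371.1] [ 0.596  -0.0671  0.    ]
```

View pics/w3.png

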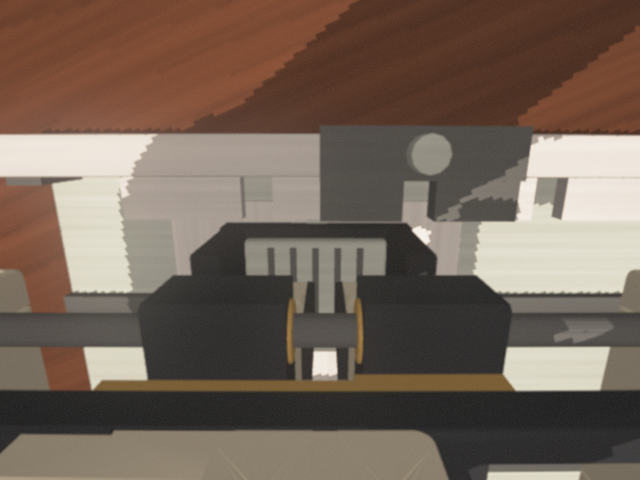

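The tab is still centred under the fingers and at 0.042, so friction carried the carriage about 26 mm with the tab fully down. The middle notch in the dark block is at about (415,190). I'll lift 14 mm so the tab comes up, staying inside the well, then push the lip slowly.

```bash
python3 -m crank '[[10,[0,0,-0.5],[0,0,0]],[10,[0,0,-0.9],[0,0,0]],[10,[0,0.2,0],[0,0,0]],[10,[0,0.3,0],[0,0,0]],[10,[0,0.2,0],[0,0,0]],[10,[0,0.2,0],[0,0,0]],[10,[0,0.2,0],[0,0,0]]]'
python3 -m crank '[[10,[0,0.2,0],[0,0,0]],[10,[0,0.2,0],[0,0,0]],[10,[0,0.2,0],[0,0,0]],[10,[0,0.2,0],[0,0,0]],[10,[0,0.2,0],[0,0,0]]]'
```

```text
t: 7.3
eef_pos: [0.5395, -0.0322, 0.0542]
ee_rot: [-3.14, -0.001, 2.752]
force: [0.8, -5.9, -0.1]
width: 0.0092
t: 7.8
eef_pos: [0.543, -0.0236, 0.0542]
ee_rot: [-3.14, -0.001, 2.751]
force: [-0.2, -6.2, -0.2]
width: 0.0089
```

```bash
python3 -m crank '[[10,[0,0.2,0],[0,0,0]],[10,[0,0.2,0],[0,0,0]],[10,[0,0.2,0],[0,0,0]],[10,[0,0.2,0],[0,0,0]],[10,[0,0.2,0],[0,0,0]]]'
python3 -m crank '[[10,[0,0.2,0],[0,0,0]],[10,[0,0.2,0],[0,0,0]],[10,[0,0.2,0],[0,0,0]]]'
python3 -m crank '[[10,[0,0.2,0],[0,0,0]],[10,[0,0.2,0],[0,0,0]],[10,[0,0.2,0],[0,0,0]]]'
```

```text
t: 8.3
eef_pos: [0.5468, -0.0143, 0.0542]
ee_rot: [-3.14, -0.001, 2.751]
force: [-0.0, -4.4, 0.3]
width: 0.0087
t: 8.6
eef_pos: [0.5491, -0.0088, 0.0542]
ee_rot: [-3.14, -0.001, 2.751]
force: [0.8, -5.5, 1.1]
width: 0.0088
t: 8.9
eef_pos: [0.5513, -0.0033, 0.0542]
ee_rot: [-3.14, -0.001, 2.751]
force: [0.1, -5.7, 0.8]
width: 0.0087
```

Now about 59 mm. I'll continue in short steps.

```bash
python3 -m crank '[[10,[0,0.2,0],[0,0,0]],[10,[0,0.2,0],[0,0,0]]]'
python3 -m crank '[[10,[0,0.2,0],[0,0,0]],[10,[0,0.2,0],[0,0,0]]]'
python3 -m crank '[[10,[0,0.2,0],[0,0,0]],[10,[0,0.2,0],[0,0,0]]]'
```

```text
t: 9.1
eef_pos: [0.5529, 0.0004, 0.0542]
ee_rot: [-3.14, -0.001, 2.751]
force: [-0.2, -5.6, 1.1]
width: 0.0084
t: 9.3
eef_pos: [0.5544, 0.0041, 0.0542]
ee_rot: [-3.14, -0.001, 2.751]
force: [-0.1, -6.6, 1.3]
width: 0.0086
t: 9.5
eef_pos: [0.5561, 0.008, 0.0542]
ee_rot: [-3.14, -0.001, 2.751]
force: [-0.5, -2.1, -0.7]
width: 0.0091
```

```bash
python3 -m crank '[[10,[0,0.2,0],[0,0,0]],[10,[0,0,0],[0,0,0]]]'
```

```text
t: 9.7
eef_pos: [0.5571, 0.0107, 0.0543]
ee_rot: [-3.141, -0.001, 2.751]
force: [-0.4, -1.5, -1.0]
width: 0.0086
```

```bash
python3 -m crank '[[10,[0,0.2,0],[0,0,0]]]'; python3 -m crank '[[10,[0,0.2,0],[0,0,0]]]'
```

```text
t: 9.8
eef_pos: [0.5573, 0.0114, 0.0543]
ee_rot: [-3.139, -0.001, 2.751]
force: [0.9, -14.1, 0.3]
width: 0.008
t: 9.9
eef_pos: [0.5574, 0.0119, 0.0543]
ee_rot: [-3.137, -0.002, 2.751]
force: [0.5, -20.9, 2.1]
width: 0.0087
```

The carriage has stopped dead with the force rising to 21 N, so the latch is in. I'll back off and rise out of the well.

```bash
python3 -m crank '[[10,[0,-0.4,0],[0,0,0]],[10,[0,-0.6,0],[0,0,0]],[10,[0,-0.2,0],[0,0,0]],[10,[0,0,0],[0,0,0]],[10,[0,0,-1],[0,0,0]],[10,[0,0,-3],[0,0,0]],[10,[0,0,-5],[0,0,0]],[10,[0,0,-4],[0,0,0]],[10,[0,-4,0],[0,0,0]],[10,[0,-4,0],[0,0,0]],[10,[0,0,0],[0,0,0]]]'
python3 look.py w4
python3 - <<'E'
from h import *
st=arm.get_state();im,d=optics.grab_frame('top');cv2.imwrite('pics/top1.png',im[:,:,::-1])
for k,z in [('tab',.05),('lip',.072),('pot',0),('reagent',0),('spare_rack',0)]:
    for r in spot_point('top',k)[:1]: print(k,r['conf'],atz('top',r['uv'],z,st).round(3))
d=np.load('pics/d.npy');m=spot_point('wrist','tab')
for o in outline_of('wrist','tab')[:1]:
    print(o['uv'])
for r in m[:1]:
    u0,v0=map(int,r['uv'])
    for dv in (-20,-10,0): print([atdepth('wrist',(u,v0+dv),d[v0+dv,u],st)[2].round(4) for u in range(u0-60,u0+61,10)])
E
```

```text
t: 11.0
eef_pos: [0.5223, -0.0731, 0.186]
ee_rot: [3.141, 0.001, 2.749]
force: [0.8, -0.7, 0.3]
width: 0.0089
[ 0.5223 -0.0731  0.186 ] [3.1408e+00 8.0000e-04 2.7494e+00] 11.0 0.008859757155320907
tab 0.87 [418.3 236.6] [ 0.5534 -0.003   0.05  ]
lip 0.74 [468.3 242.2] [0.565  0.0278 0.072 ]
bed 0.89 [354.6 286.7] [ 0.5947 -0.0711  0.    ]
tab 0.97 [ 0.552 -0.     0.05 ]
lip 0.78 [0.566 0.027 0.072]
reagent 0.96 [ 0.406 -0.213  0.   ]
spare_rack 0.66 [ 0.496 -0.3    0.   ]
[408.2, 228.8]
[np.float64(0.0163), np.float64(0.071), np.float64(0.0702), np.float64(0.0472), np.float64(0.0485), np.float64(0.0486), np.float64(0.0484), np.float64(0.0487), np.float64(0.0485), np.float64(0.0479), np.float64(0.0414), np.float64(0.0627), np.float64(0.0712)]
[np.float64(0.015), np.float64(0.0693), np.float64(0.0716), np.float64(0.0474), np.float64(0.0476), np.float64(0.0491), np.float64(0.0485), np.float64(0.0473), np.float64(0.0485), np.float64(0.0482), np.float64(0.0434), np.float64(0.0645), np.float64(0.0702)]
[np.float64(0.0146), np.float64(0.0702), np.float64(0.0706), np.float64(0.0488), np.float64(0.0491), np.float64(0.0474), np.float64(0.0484), np.float64(0.0493), np.float64(0.049), np.float64(0.048), np.float64(0.0455), np.float64(0.0677), np.float64(0.0706)]
```

View pics/w4.png

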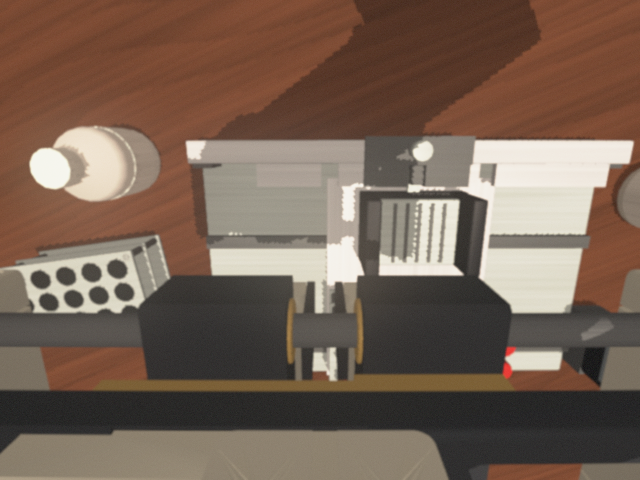

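The carriage sits at the dark block with its notch at about (418,178). The tab reads 22 mm below the lips, so it is fully up, at about 71 mm travel. The robot is clear of everything, so I'll hand in.

```bash
python3 -c "
from station import arm
print(arm.job_done())"
```

```text
the job is handed in; nothing more can be done
None
```

The carriage is in the middle station with the latch snapped up, and I handed the job in at about 11 s of the 32 s allowed. No verdict was reported.

**What I did:** I pressed the tab to its hard stop at about 12 N and slid the carriage about 26 mm with the tab held down. I then lifted the fingers inside the well to free the tab and pushed the reader-side lip slowly. The carriage stopped dead and the force rose to 21 N, so I backed off and moved clear.

**Last checks:**
- **Position:** The tab moved about 71–72 mm, which matches the notch in the dark block.
- **Latch:** Depth readings put the tab about 22 mm below the lip tops, so it is up. The readings run about 1.5 mm low overall, and the lips showed the same offset.
- **Robot:** It was clear of everything, with force readings near zero.
- **Bystanders:** The bottle and spare rack measured within about 6 mm of where they started, which is within the measurement noise. The top camera did not find the jar in the last picture, so I did not re-measure it. The arm never went near it.

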